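# Snap the tube rack's deck onto its barbed posts

## Task

Fit the loose light-blue deck to the white rack base: carry it over by its rib, set it on the three barbed posts with the navy stripes at the same end, then press it down beside each post until all three have clicked and the deck sits locked and level, and let go. Press firmly but never push the rack down with more than about 20 N (2 kg), and leave the other things on the bench where they are.

Things in the scene. Friction and masses are not known exactly. Their poses are not given: they have to be found in the camera images.
- deck_grip (a point): Middle of the carrying rib of the loose light-blue rack deck lying flat on the bench. The rib stands at the deck's centre: 44 mm along x, 12 mm thick across y, its top 36 mm above the plate's top. This point is 18 mm above the plate's top, 23 mm above its underside; z up. The rib is stiff enough for a firm grip.
- deck: The deck: rigid plate 192 mm (x) by 112 mm (y), 5 mm thick, about 0.22 kg, with three square through holes 11 mm wide; a navy stripe along its +x edge marks the single-hole end. Dark round spots are printed tube places, not openings. Origin at the centre of the underside, axes as deck_grip.
- deck_pad0 (a point): White round thumb spot (18 mm) on the deck's top face at x -52, y +40 mm, 26 mm inboard of the hole at (-78, +40); the place to press for the post in that hole.
- deck_pad1 (a point): White round thumb spot (18 mm) on the deck's top face at x -52, y -40 mm, 26 mm inboard of the hole at (-78, -40); the place to press for the post in that hole.
- deck_pad2 (a point): White round thumb spot (18 mm) on the deck's top face at x +52, y 0 mm, 26 mm inboard of the hole at (+78, 0); the place to press for the post in that hole.
- deck_hole0 (a point): Centre of the deck's hole at x, y = (-78, +40) mm, on the plate's underside.
- deck_hole1 (a point): Centre of the deck's hole at x, y = (-78, -40) mm, on the plate's underside.
- deck_hole2 (a point): Centre of the deck's hole at x, y = (+78, 0) mm, on the plate's underside.
- rack_seat (a point): Rack base: white plate 200 mm (x) by 116 mm (y), navy stripe along +x (stripes go together), with three yellow barbed posts. This point: its middle, where the deck's underside is once locked, 25 mm above the plate's top, 36 to 54 mm above the bench. It cannot shift sideways, but its loose mount drops 0 to 12 mm, unknown beforehand, under 3 to 5 N, and stays down.
- rack_post0 (a point): Axis of the post at x, y = (-78, +40) mm from rack_seat, at the same height. Each post is 8 mm thick, tapers from 15 mm above this point to a 3 mm tip 27 mm above it, and has two spring barbs (along y) reaching 7.7 mm from the axis, flat undersides 5 mm above this point. The deck laid on loosely rests on their slopes, its underside about 11 mm above this point.
- rack_post1 (a point): Axis of the post at (-78, -40) mm, same height. Each post takes about 7 to 13 N to push its barbs in and again near the bottom; they spring out over the plate when its underside is down at this point, and hold it there. Pressing at the thumb spot puts about 5/6 of the push on its post. All three at once take too much force.
- rack_post2 (a point): Axis of the single post at (+78, 0) mm, at the striped end, same height. Round each post a red sprung collar (18 mm, free top 2.5 mm above this point, 4 mm travel, 6 N when locked) pushes the deck up against the barbs; where a post has not clicked it lifts the deck 2 mm or more again.
- rack_base (a joint): How far the rack base is pushed into its rubber feet, m: 0 as it stands empty, grows with the push, 8 N per mm, so that 0.0025 is 20 N; the deck's own weight is 0.0003. The drop of the loose mount (see rack_seat) is not counted in it.
- tube_red: Bystander: red-capped sample tube lying loose near the middle of the bench, 16 mm thick, 92 mm long; origin at the centre of its underside.
- tube_green: Bystander: green-capped sample tube lying loose nearer the robot, 16 mm thick, 92 mm long; origin at the centre of its underside.
- basket: Bystander: pink open basket of tubes on the robot's right, 292 x 220 mm, 90 mm high; origin at the centre of its underside.
- loaded_rack: Bystander: light-blue rack full of red- and green-capped tubes at the far side, 100 x 210 mm, 96 mm high; origin at the centre of its underside.
- scanner: Bystander: grey code scanner on a black foot, 70 x 90 mm, 143 mm high; origin at the centre of its underside.
- mouse: Bystander: white computer mouse on a mat, 62 mm across, 36 mm high; origin at the centre of its underside.
- keyboard: Bystander: black keyboard on the robot's left, 400 x 140 mm, 22 mm high; origin at the centre of its underside.
Mind the look-alikes: they are no part of the job. What is shaped like the deck but green or pink is not meant.

How it is judged:
By the outcome, as a careful person would: the job done as asked, in the order asked, and still so for the second after the job is handed in, with the robot touching nothing.
It also fails if it takes over 67 s, if anything falls off the work surface, if the arm or the gripper's body presses on something with over 40 N, if the wrist force passes 120 N, or if a joint passes its speed limit or range.

## Robot

A 6-joint arm with a two-finger parallel gripper is mounted at the origin on the work surface. World frame = base frame: x ahead of the robot, y to its left, z up, the work surface at z = 0. Lengths are in m, angles in rad, forces in N, time in s.
With the tool pointing down it reaches from about 0.25 to 0.725 m from the base axis. Payload 4 kg.
Tool frame: the origin (TCP) lies at the very end of the fingers, on their centre line; the grasp point (between the pads) lies 19 mm behind it (hold_point_z is the distance from the TCP to the grasp point, in m); z points along the fingers, y is the line along which they close (so a half turn about z gives the same grasp; the last joint's range is limited). The gripper opens to 85 mm and grips with 20 to 120 N. Pads are 22 mm wide; open, the fingers measure 114 mm over their backs; the gripper's body (76 mm by 85 mm) begins 54 mm behind the grasp point. The pads swing forward as they close: fully open they stand 13 mm farther back than shut.
Start: joints at [1.175, 0.241, 0.005, 1.335, 0, 1.571], TCP at [0.193, 0.461, 0.231] pointing down, gripper open.
Joint ranges: [-2.72, 2.72], [-1.05, 1.87], [-1.09, 1.28], [-1.99, 2.15], [-1.42, 1.44], [-3.14, 3.14]. Speed limits (rad/s): [2.79, 2.79, 3.14, 3.14, 3.14, 3.14].

## Interface

Orientations are given as a unit quaternion [w, x, y, z].
In Python, from workcell import * gives the robot as it stands.
- The arm moves only by the tool servo_tool, never from a script. Its argument "deltas" is text: rows parted by semicolons, each of 6 numbers parted by spaces: the shift along the tool's x, y, z normalised to -1 to 1, where 1 is 2 cm, then the turn, a rotation vector about the tool's x, y, z normalised to -1 to 1, where 1 is 0.12 rad. In form: dx dy dz wx wy wz; .... A call has 1 to 8 rows; each row shifts and turns the commanded pose from where the row before left it, along the tool's axes as they then stand; what a row does not reach is not made up. A row lasts 1/12 s, in which the tool goes at most 41.7 mm and 7.16 degrees, less where a joint would pass 70% of its speed; a pose out of reach is approached as far as the arm can. A call with a number of a shift or a turn outside -1 to 1 is refused whole. A call with a gripper value outside its range is refused whole. "fingers" is the opening, from 0 (shut) to 1 (fully open), set as the call begins (left out, the last holds). The fingers move at their own pace and stop on an object; the grip force is fixed at half the most. Time passes only in rows, so rows that do not move let the fingers close. It gives the time, the measured TCP pose, the force, the opening and the grip force at its end, in the units of the state.
- get_state(): the state, without advancing time (a new reading comes with each control period).
- capture(name): name is "scene" or "top"; returns the picture (420x560x3 uint8, blue, green, red); there is no depth.
- camera_info(name): a dict with "fx", "fy", "cx", "cy" (pixels), "rvec" (rotation vector, rad) and "tvec" (3), from world to camera coordinates, as OpenCV has them. Camera axes: x right, y down, z forward; pixel columns grow to the right and rows downward; lengths in m; the calibration is good to about 2 mm. A picture is of the moment at which its call begins. camera_info takes no time and is no camera call.
- finish_job(): hands the job in; it is judged then, once.
Trained networks look in the newest picture that a camera, given by its name, has taken for a name from the list of things; names that differ only in an ending like _2 or _b are one class to them, and where a whole thing is asked for, a point or a joint stands for the part that bears it (a point fixed in the world has none). Each returns a list of dicts, best first, with "score" (0 to 1); they miss things now and then, are a little off and sometimes report something else, mostly with a low value. They report only what shows in the picture. A call takes as long as a camera call. They do not tell look-alikes from the thing itself.
- find_in(camera, target): "at" ([x, y, z] in m, in the coordinates of the camera as it stood for that picture, good to about 4 mm: the middle of the surface that is visible of it).
- pinpoint(camera, target): "at" ([x, y, z] in m, in the coordinates of the camera as it stood for that picture, good to about 4 mm: a listed point, or the origin of a listed thing).
The state is a dict: "time": time; "joint_positions": joint angles; "qd": joint speeds; "joint_efforts": joint torques, N m; "position": TCP position; "tool_rot": TCP orientation; "wrist_force": force on the tool from outside, world axes, zero at the start; "torque": the same for the moment, N m; "width": opening from 0.0 (shut) to 1.0 (fully open); "grasp_force": force on a finger pad.
Only numpy, scipy, OpenCV 4.12 (cv2) and the standard library are available. Lean on these libraries where they do the work, as an engineer would, in place of code of your own. Each camera call takes 0.05 s, during which the arm holds its last target. There are 200 camera calls.

## Working session

There is one attempt and no reset: what is moved stays moved. The work goes in short steps, Python scripts to look and compute and a tool call to move; the robot and the scene stay as the last step left them, time stands still between calls to the robot, and variables do not carry over. Pictures are saved under pics/ and viewed, at most 10 in all, crops included, and the job is handed in when it is done.

Besides the shell and the picture viewer there is one more tool, called after "Emit:" as name(argument=value, ...) on one line, values as JSON. servo_tool: Moves the arm, as the interface text tells. Its arguments: {"type":"object","properties":{"deltas":{"type":"string"},"fingers":{"type":"number"}},"required":["deltas"]}

```bash
mkdir -p pics; ls; cat > h.py <<'E'
from workcell import *
import numpy as np, cv2
def w2c(n):
    i=camera_info(n); R=cv2.Rodrigues(np.array(i["rvec"],float))[0]; return i,R,np.array(i["tvec"],float).ravel()
def toworld(n,p):
    i,R,t=w2c(n); return R.T@(np.array(p)-t)
def pix(n,P):
    i,R,t=w2c(n); c=R@np.array(P)+t; return np.array([i["fx"]*c[0]/c[2]+i["cx"], i["fy"]*c[1]/c[2]+i["cy"]])
def onz(n,uv,z):
    i,R,t=w2c(n); d=R.T@np.array([(uv[0]-i["cx"])/i["fx"],(uv[1]-i["cy"])/i["fy"],1]); o=-R.T@t
    return o+d*(z-o[2])/d[2]
def pp(n,t,f=pinpoint):
    for r in f(n,t)[:3]:
        w=toworld(n,r["at"]); print(n,t,round(r["score"],2),w.round(4),pix(n,w).round(0))
E
python3 - <<'E'
from h import *
for n in("scene","top"):
    im=capture(n); cv2.imwrite(f"pics/{n}0.png",im)
    i,R,t=w2c(n); print(n,i["fx"],(-R.T@t).round(3))
    for k in("deck_grip","deck","deck_hole2","rack_seat","rack_post0","rack_post1","rack_post2","deck_hole0","deck_hole1"): pp(n,k)
print(get_state())
E
```

```text
pics
scene 384.7456332214008 [0.928 0.654 0.713]
scene deck_grip 0.92 [0.5215 0.2067 0.0274] [324. 279.]
scene deck_grip 0.8 [0.2312 0.2516 0.0236] [424. 244.]
scene deck_grip 0.77 [ 0.3136 -0.1485  0.0207] [307. 180.]
scene deck 0.88 [0.225  0.2518 0.0006] [424. 250.]
scene deck 0.77 [5.200e-01 1.988e-01 4.000e-04] [321. 284.]
scene deck 0.59 [ 0.314  -0.1457 -0.0012] [307. 187.]
scene deck_hole2 0.92 [ 4.629e-01  2.597e-01 -1.000e-04] [357. 291.]
scene deck_hole2 0.91 [ 0.39   -0.1304 -0.0067] [290. 198.]
scene deck_hole2 0.87 [ 2.412e-01 -2.051e-01 -2.000e-04] [314. 171.]
scene rack_seat 0.83 [ 0.568  -0.1419  0.0399] [236. 203.]
scene rack_seat 0.32 [0.7863 0.0229 0.002 ] [188. 282.]
scene rack_post0 0.89 [ 0.5077 -0.0792  0.0476] [265. 206.]
scene rack_post0 0.68 [ 0.4831 -0.163   0.0461] [258. 189.]
scene rack_post0 0.61 [ 0.6477 -0.1578  0.0452] [207. 209.]
scene rack_post1 0.89 [ 0.5077 -0.0792  0.0476] [265. 206.]
scene rack_post1 0.68 [ 0.4831 -0.163   0.0461] [258. 189.]
scene rack_post1 0.61 [ 0.6477 -0.1578  0.0452] [207. 209.]
scene rack_post2 0.89 [ 0.5077 -0.0792  0.0
[... 2002 characters left out ...]
.]
{'time': 1.0, 'joint_positions': array([ 1.17499223e+00,  2.40575184e-01,  5.00132195e-03,  1.33516956e+00,
       -1.14885917e-05,  1.57079598e+00]), 'qd': array([ 0.00100422, -0.0004369 , -0.00126388,  0.00191246, -0.00130189,
       -0.00018487]), 'joint_efforts': array([ 1.12024223e-03, -3.72215331e+01,  2.52696633e+01,  1.14586728e-03,
       -7.93708250e-05, -5.92142698e-06]), 'position': array([0.19278323, 0.46135377, 0.23131938]), 'tool_rot': array([1.08327528e-05, 1.96612589e-01, 9.80481254e-01, 2.48051560e-05]), 'wrist_force': array([-0.10449537,  0.0747151 ,  0.68091994]), 'torque': array([-0.01192042,  0.0192765 , -0.04310216]), 'grasp_force': 0.0, 'width': 0.9983367223851624}
```

```bash
python3 -c "
import cv2
a=cv2.imread('pics/top0.png')
cv2.imwrite('pics/top0b.png',cv2.resize(a,(784,588),interpolation=cv2.INTER_CUBIC))"
```

```text
(no output)
```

View pics/top0b.png

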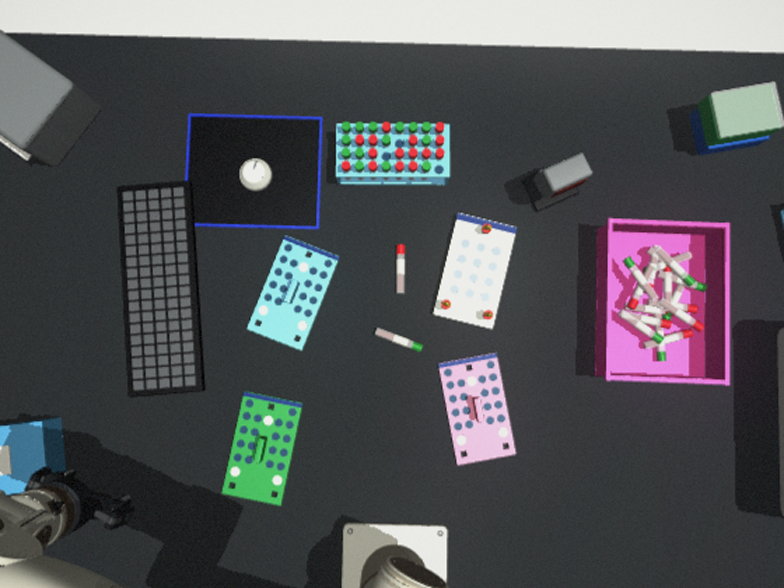

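View pics/scene0.png

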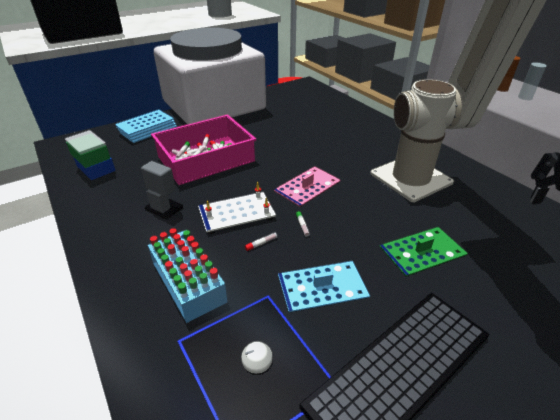

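The candidates shaped like the deck, in top-picture pixels, are light-blue (209,207), green (186,320) and pink (340,291). Only the one at (209,207) is light blue, so it is the deck; the green and pink ones are decoys. The rack is at (340,190) with its stripe at the far end. I'll confirm with a crop and measure.

```bash
cat >> h.py <<'E'
def fit(L,W):
    L=np.array(L);W=np.array(W); lc,wc=L.mean(0),W.mean(0); a=L-lc;b=W-wc
    th=np.arctan2((a[:,0]*b[:,1]-a[:,1]*b[:,0]).sum(),(a*b).sum()); R=np.array([[np.cos(th),-np.sin(th)],[np.sin(th),np.cos(th)]])
    t=wc-R@lc; print("res mm",(((R@L.T).T+t-W)*1000).round(1).tolist()); return t,th
E
python3 - <<'E'
from h import *
im=cv2.imread("pics/top0.png")
c=im[150:260,165:385]
cv2.imwrite("pics/crop1.png",cv2.resize(c,None,fx=3.6,fy=3.6,interpolation=cv2.INTER_CUBIC))
# deck corners by colour
hsv=cv2.cvtColor(im,cv2.COLOR_BGR2HSV)
print(hsv[207+12,209+8],hsv[190,340])
m=cv2.inRange(hsv,(80,60,120),(110,255,255)); m[:,:165]=0;m[:,250:]=0;m[:160]=0;m[260:]=0
pts=cv2.findNonZero(m); r=cv2.minAreaRect(pts); print(r)
bp=cv2.boxPoints(r); print([onz("top",p,0.005)[:2].round(4) for p in bp])
i=cv2.imread("pics/scene0.png")
for k in ("rack_post0","deck_pad0","deck_hole0"):
    for n in("top","scene"):
        for q in pinpoint(n,k):
            w=toworld(n,q["at"])
            if (k[0]=="r") or (w[1]>.1 and w[0]>.4): print(n,k,round(q["score"],2),w.round(4))
E
```

```text
[ 89  82 236] [ 90   5 232]
((208.8965606689453, 208.7586212158203), (42.70992660522461, 72.79257202148438), 21.801406860351562)
[array([0.4498, 0.2899]), array([0.632 , 0.2252]), array([0.5921, 0.118 ]), array([0.4107, 0.1837])]
top rack_post0 0.74 [ 0.51   -0.0818  0.0445]
top rack_post0 0.65 [ 0.4828 -0.1629  0.0429]
top rack_post0 0.59 [ 0.6498 -0.1545  0.0459]
top rack_post0 0.53 [0.597  0.1751 0.0014]
scene rack_post0 0.89 [ 0.5077 -0.0792  0.0476]
scene rack_post0 0.68 [ 0.4831 -0.163   0.0461]
scene rack_post0 0.61 [ 0.6477 -0.1578  0.0452]
top deck_pad0 0.9 [0.4862 0.2591 0.0033]
top deck_pad0 0.77 [0.5713 0.1892 0.0052]
top deck_pad0 0.58 [0.4599 0.1822 0.006 ]
scene deck_pad0 0.94 [0.4602 0.1822 0.0084]
scene deck_pad0 0.94 [0.572  0.1868 0.0057]
scene deck_pad0 0.79 [0.4891 0.2642 0.0014]
top deck_hole0 0.94 [ 0.4315  0.1942 -0.0043]
top deck_hole0 0.87 [0.5991 0.1754 0.    ]
top deck_hole0 0.59 [ 0.4642  0.2722 -0.0031]
scene deck_hole0 0.92 [ 4.629e-01  2.597e-01 -1.000e-04]
scene deck_hole0 0.77 [0.5933 0.18   0.0007]
scene deck_hole0 0.71 [0.4337 0.1914 0.0029]
```

View pics/crop1.png

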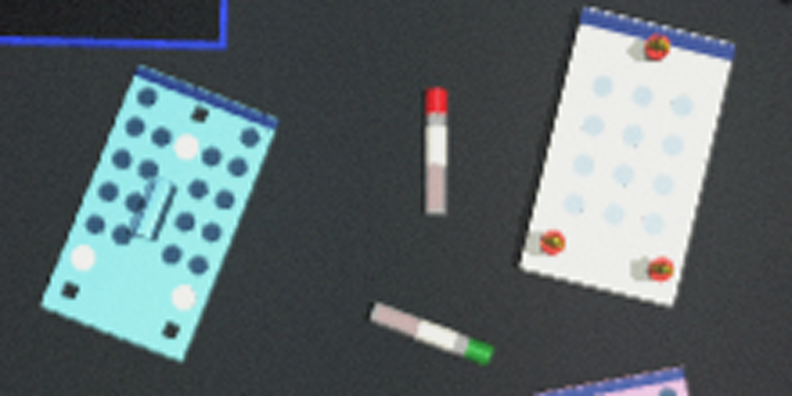

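The crop confirms it: the light-blue plate with rib, navy stripe at the top-right end, one hole near the stripe and two at the bottom. The rack's posts in the top picture are at about (347,163), (318,217) and (348,225). Next I'll fit both poses.

```bash
python3 - <<'E'
from h import *
H=[(-.078,.04),(-.078,-.04),(.078,0)];Pd=[(-.052,.04),(-.052,-.04),(.052,0)]
top=[(.4642,.2722),(.4315,.1942),(.5991,.1754),(.4862,.2591),(.4599,.1822),(.5713,.1892)]
sc=[(.4629,.2597),(.4337,.1914),(.5933,.18),(.4891,.2642),(.4602,.1822),(.572,.1868)]
for n,W in(("top",top),("sc",sc),("all",top+sc)):
    t,th=fit((H+Pd)*(len(W)//6),W); print("deck",n,t.round(4),th.round(4),np.degrees(th).round(2))
W=[(.5098,-.0818),(.4828,-.1629),(.6498,-.1545)]; W2=[(.5077,-.0792),(.4831,-.163),(.6477,-.1578)]
for n,w in(("top",W),("sc",W2),("all",W+W2)):
    t,th=fit(H*(len(w)//3),w); print("rack",n,t.round(4),th.round(4),np.degrees(th).round(2))
# white/colour blobs in top for the deck: plate rect
im=cv2.imread("pics/top0.png").astype(int)
hsv=cv2.cvtColor(im.astype(np.uint8),cv2.COLOR_BGR2HSV)
m=((im.min(2)>120)|((hsv[...,0]>100)&(hsv[...,0]<125)&(hsv[...,1]>110)&(hsv[...,2]>90))).astype(np.uint8)
m[:150]=0;m[240:]=0;m[:,:305]=0;m[:,375:]=0
k,l,s,c=cv2.connectedComponentsWithStats(m); j=1+s[1:,4].argmax()
r=cv2.minAreaRect(cv2.findNonZero((l==j).astype(np.uint8)))
for z in(.011,.02,.029):
    b=np.array([onz("top",p,z)[:2] for p in cv2.boxPoints(r)]); print(z,b.mean(0).round(4),np.linalg.norm(b[0]-b[1]).round(4),np.linalg.norm(b[1]-b[2]).round(4),r[2], np.degrees(np.arctan2(*(b[1]-b[0])[::-1])),np.degrees(np.arctan2(*(b[2]-b[1])[::-1])))
for k in("rack_seat","rack_post0"): pass
E
```

```text
res mm [[-1.2, -3.2], [3.9, -0.3], [-3.5, 2.3], [1.2, 1.0], [-0.1, 2.8], [-0.1, -2.6]]
deck top [0.5224 0.2046] -0.3523 -20.18
res mm [[-1.4, 7.1], [1.9, -0.3], [2.9, -1.6], [-3.0, -5.8], [0.0, 0.5], [-0.4, 0.1]]
deck sc [0.5224 0.2037] -0.3298 -18.89
res mm [[-1.9, -4.3], [4.0, -1.7], [-3.2, 2.6], [0.6, 0.1], [0.1, 1.6], [0.1, -2.5], [-0.6, 8.2], [1.8, 1.1], [2.6, -2.0], [-2.3, -5.0], [-0.2, 1.6], [-0.6, -0.1]]
deck all [0.5224 0.2041] -0.3412 -19.55
res mm [[-4.0, -0.6], [5.0, 2.5], [-1.0, -1.9]]
rack top [ 0.5728 -0.1389] -0.2264 -12.97
res mm [[-2.3, -2.7], [2.9, 3.5], [-0.6, -0.8]]
rack sc [ 0.5714 -0.1396] -0.2451 -14.04
res mm [[-4.2, -0.4], [4.1, 3.0], [-1.9, -3.0], [-2.1, -3.0], [3.8, 3.1], [0.2, 0.3]]
rack all [ 0.5721 -0.1393] -0.2358 -13.51
0.011 [ 0.5714 -0.1402] 0.2024 0.118 13.736268043518066 -12.510993016116032 -102.377142751202
0.02 [ 0.5704 -0.1392] 0.2011 0.1172 13.736268043518066 -12.510993016116037 -102.3771427512019
0.029 [ 0.5694 -0.1381] 0.1998 0.1165 13.736268043518066 -12.510993016116041 -102.37714275120192
```

Emit:
servo_tool(deltas="-1 -0.27 0.27 0 0 0;-1 -0.27 0.27 0 0 0;-1 -0.27 0.27 0 0 0;-1 -0.27 0.27 0 0 0;-1 -0.27 0.27 0 0 0;-1 -0.27 0.27 0 0 0;-1 -0.27 0.27 0 0 0;-1 -0.27 0.27 0 0 0")

```text
time: 1.97
position: [0.3245, 0.3592, 0.188]
tool_rot: [0.0, 0.197, 0.98, 0.0]
wrist_force: [-0.1, -0.2, -1.0]
width: 0.999
grasp_force: 0.0
```

Emit:
servo_tool(deltas="-1 -0.27 0.27 0 0 0;-1 -0.27 0.27 0 0 0;-1 -0.27 0.27 0 0 0;-1 -0.27 0.27 0 0 0;-1 -0.27 0.27 0 0 0;-1 -0.27 0.27 0 0 0;-1 -0.27 0.27 0 0 0;-1 -0.27 0.27 0 0 0")

```text
time: 2.63
position: [0.4555, 0.2576, 0.1447]
tool_rot: [0.0, 0.197, 0.98, 0.0]
wrist_force: [0.5, -0.1, -0.2]
width: 1.001
grasp_force: 0.0
```

Emit:
servo_tool(deltas="-1 -0.27 0.27 0 0 0;-1 -0.27 0.27 0 0 0;-1 -0.27 0.27 0 0 0;-1 -0.27 0.27 0 0 0;0 0 0 0 0 -0.44", fingers=0.6)

```text
time: 3.05
position: [0.5225, 0.205, 0.1221]
tool_rot: [0.0, 0.172, 0.985, -0.001]
wrist_force: [-0.5, 0.2, -0.1]
width: 0.598
grasp_force: 0.0
```

```bash
cat >> h.py <<'E'
from scipy.spatial.transform import Rotation as Ro
def tool():
    s=get_state(); q=s["tool_rot"]; R=Ro.from_quat([q[1],q[2],q[3],q[0]]).as_matrix()
    print("t",round(s["time"],2),"tcp",s["position"].round(4),"yaw_y",np.degrees(np.arctan2(R[1,1],R[0,1])).round(2),"tilt",np.degrees(np.arccos(-R[2,2])).round(2),"F",s["wrist_force"].round(2),"w",round(s["width"],3),"g",round(s["grasp_force"],1)); return s["position"],R
def go(target,yawy):
    p,R=tool(); d=R.T@(np.array(target)-p); a=np.radians(yawy)-np.arctan2(R[1,1],R[0,1])
    print("units",(d/.02).round(2),"wz",(-a/.12).round(3))
E
python3 - <<'E'
from h import *
go((.5224,.2042,.05),70.3)
im=capture("scene"); cv2.imwrite("pics/s1.png",cv2.resize(im[150:340,220:420],None,fx=3,fy=3,interpolation=cv2.INTER_CUBIC))
E
```

```text
t 3.05 tcp [0.5225 0.205  0.1221] yaw_y 70.19 tilt 0.08 F [-0.45  0.2  -0.06] w 0.598 g 0.0
units [-0.01 -0.04  3.6 ] wz -0.017
```

View pics/s1.png

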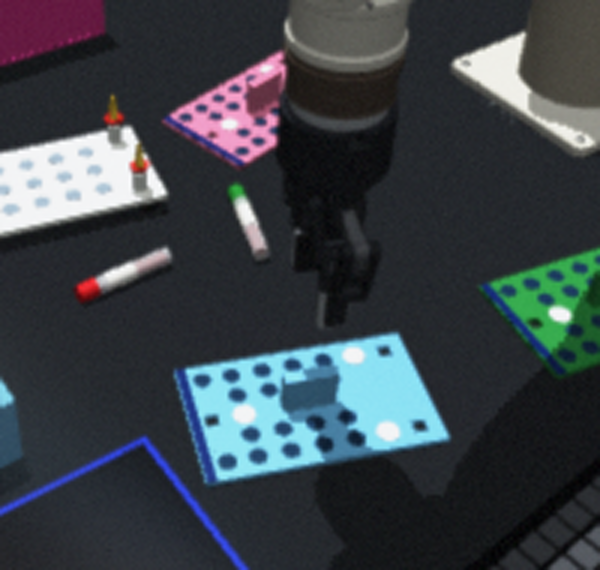

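The scene crop shows the gripper about over the rib (rib at (310,395), fingers at (335,300)), with its shadow across the deck. I'm descending to grip.

Emit:
servo_tool(deltas="0 0 1 0 0 0;0 0 1 0 0 0;0 0 1 0 0 0;0 0 1 0 0 0;0 0 0.8 0 0 0;0 0 0.5 0 0 0;0 0 0.3 0 0 0;0 0 0 0 0 0")

```text
time: 3.77
position: [0.5193, 0.2074, 0.0103]
tool_rot: [-0.001, 0.171, 0.985, -0.001]
wrist_force: [-0.1, 0.2, 0.6]
width: 0.599
grasp_force: 0.0
```

Emit:
servo_tool(deltas="0 0 0 0 0 0;0 0 0 0 0 0;0 0 0 0 0 0;0 0 0 0 0 0;0 0 0 0 0 0;0 0 0 0 0 0;0 0 0 0 0 0;0 0 0 0 0 0", fingers=0)

```text
time: 4.43
position: [0.5212, 0.2078, 0.0126]
tool_rot: [0.001, 0.171, 0.985, 0.001]
wrist_force: [-1.2, 0.2, 6.1]
width: 0.131
grasp_force: 60.5
```

Emit:
servo_tool(deltas="0 0 -0.5 0 0 0;0 0 -1 0 0 0;0 0 -1 0 0 0;0 0 -1 0 0 0;0 0 -1 0 0 0;0 0 -1 0 0 0;0 0 -0.5 0 0 0;0 0 0 0 0 0")

```text
time: 5.1
position: [0.5217, 0.2081, 0.1341]
tool_rot: [0.002, 0.171, 0.985, 0.001]
wrist_force: [0.7, 0.3, -1.7]
width: 0.128
grasp_force: 59.5
```

```bash
python3 - <<'E'
from h import *
go((.5710,-.1393,.14),90-13.0)
E
```

```text
t 5.1 tcp [0.5217 0.2081 0.1341] yaw_y 70.35 tilt 0.29 F [ 0.69  0.33 -1.71] w 0.128 g 59.5
units [ -8.16 -15.53  -0.32] wz -0.967
```

Emit:
servo_tool(deltas="-0.3 -0.5 -0.02 0 0 0;-0.51 -0.97 -0.02 0 0 0;-0.51 -0.97 -0.02 0 0 0;-0.51 -0.97 -0.02 0 0 0;-0.51 -0.97 -0.02 0 0 0;-0.51 -0.97 -0.02 0 0 0;-0.51 -0.97 -0.02 0 0 0;-0.51 -0.97 -0.02 0 0 0")

```text
time: 5.77
position: [0.5426, 0.0422, 0.1324]
tool_rot: [-0.002, 0.171, 0.985, -0.001]
wrist_force: [-0.2, 0.2, -2.3]
width: 0.128
grasp_force: 59.5
```

Emit:
servo_tool(deltas="-0.51 -0.97 -0.02 0 0 0;-0.51 -0.97 -0.02 0 0 0;-0.51 -0.97 -0.02 0 0 0;-0.51 -0.97 -0.02 0 0 0;-0.51 -0.97 -0.02 0 0 0;-0.51 -0.97 -0.02 0 0 0;-0.51 -0.97 -0.02 0 0 0;-0.51 -0.97 -0.02 0 0 0")

```text
time: 6.43
position: [0.567, -0.131, 0.1354]
tool_rot: [-0.002, 0.171, 0.985, -0.0]
wrist_force: [0.4, 0.5, -1.2]
width: 0.129
grasp_force: 59.5
```

Emit:
servo_tool(deltas="-0.2 -0.47 -0.02 0 0 0;0 0 0 0 0 -0.5;0 0 0 0 0 -0.47;0 0 0 0 0 0;0 0 0 0 0 0")

```text
time: 6.85
position: [0.5683, -0.1395, 0.1369]
tool_rot: [-0.001, 0.114, 0.994, 0.0]
wrist_force: [-0.1, 0.0, -2.7]
width: 0.128
grasp_force: 59.5
```

```bash
python3 - <<'E'
from h import *
go((.5710,-.1393,.14),90-13.0)
for n in("top","scene"):
    im=capture(n); cv2.imwrite(f"pics/{n}2.png",im)
    for k in("deck_grip","deck_hole0","deck_pad0","rack_post0"): pp(n,k)
cv2.imwrite("pics/v2.png",np.hstack([cv2.resize(cv2.imread("pics/top2.png")[130:260,280:410],(400,400),interpolation=2),cv2.resize(cv2.imread("pics/scene2.png")[100:240,180:320],(400,400),interpolation=2)]))
E
```

```text
t 6.85 tcp [ 0.5683 -0.1395  0.1369] yaw_y 76.93 tilt 0.15 F [-0.07  0.02 -2.66] w 0.128 g 59.5
units [-0.13  0.04 -0.16] wz -0.01
top deck_grip 0.77 [ 0.5683 -0.1421  0.1494] [347. 188.]
top deck_grip 0.62 [0.2333 0.2508 0.0215] [186. 319.]
top deck_hole0 0.91 [ 0.5025 -0.0841  0.1179] [321. 216.]
top deck_hole0 0.82 [ 0.1575  0.3002 -0.0007] [167. 347.]
top deck_hole0 0.77 [ 0.6485 -0.1554  0.125 ] [351. 157.]
top deck_pad0 0.92 [0.1859 0.2971 0.0058] [168. 336.]
top deck_pad0 0.79 [0.2816 0.245  0.0037] [190. 299.]
top deck_pad0 0.71 [ 0.5299 -0.0885  0.1293] [323. 204.]
top rack_post0 0.84 [ 0.5071 -0.0804  0.0451] [317. 216.]
top rack_post0 0.34 [ 0.5034 -0.0816  0.1229] [320. 215.]
scene deck_grip 0.93 [ 0.3163 -0.1485  0.0215] [306. 181.]
scene deck_grip 0.85 [ 0.5684 -0.1399  0.149 ] [233. 172.]
scene deck_grip 0.76 [0.2283 0.2511 0.0262] [425. 243.]
scene deck_hole0 0.89 [ 0.2278 -0.1256 -0.0021] [332. 182.]
scene deck_hole0 0.88 [ 0.2377 -0.2062 -0.0016] [315. 171.]
scene deck_hole0 0.84 [ 0.503  -0.0894  0.1259] [264. 180.]
scene deck_pad0 0.88 [ 0.6226 -0.1536  0.1328] [213. 180.]
scene deck_pad0 0.77 [0.2819 0.2433 0.0028] [406. 256.]
scene deck_pad0 0.76 [ 0.5322 -0.0879  0.1292] [255. 183.]
scene rack_post0 0.92 [ 0.4829 -0.1642  0.0465] [258. 188.]
scene rack_post0 0.8 [ 0.5066 -0.0837  0.0485] [265. 204.]
scene rack_post0 0.73 [ 0.6494 -0.156   0.0445] [207. 209.]
```

View pics/v2.png

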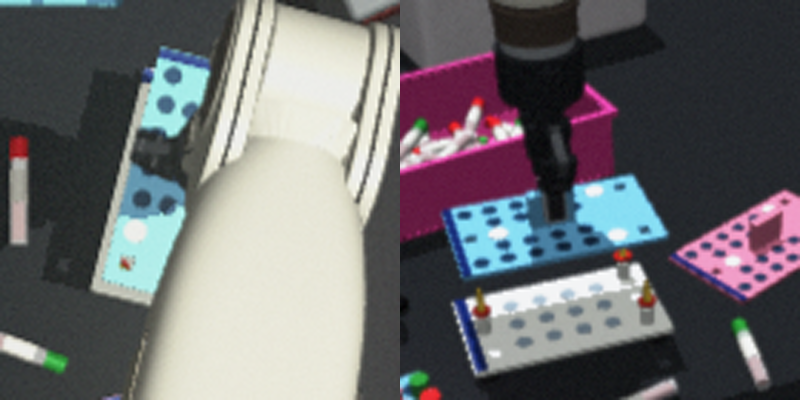

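The left half (top view) is mostly hidden by the arm, with hole 0 showing a post through it. The right half (scene view) shows the deck held level over the rack, stripes at the same end, thumb spots at scene pixels of about (214,181), (257,182) and (248,166). I'll refine the deck and rack poses from pixel blobs.

```bash
cat > ref.py <<'E'
from h import *
from scipy.optimize import least_squares
def blob(im,uv,kind,r):
    u,v=uv; u0,v0=int(u)-r,int(v)-r; p=cv2.resize(im[v0:v0+2*r+1,u0:u0+2*r+1],None,fx=8,fy=8,interpolation=cv2.INTER_CUBIC)
    h=cv2.cvtColor(p,cv2.COLOR_BGR2HSV)
    if kind=="w": m=cv2.inRange(h,(0,0,150),(180,45,255))
    else: m=cv2.inRange(h,(0,120,100),(14,255,255))|cv2.inRange(h,(172,120,100),(180,255,255))
    k,l,s,c=cv2.connectedComponentsWithStats(m)
    if k<2: return None
    j=1+s[1:,4].argmax(); pts=cv2.findNonZero((l==j).astype(np.uint8))[:,0]
    x=cv2.minAreaRect(pts)[0] if kind=="r" else c[j]
    return np.array([u0+(x[0]-3.5)/8,v0+(x[1]-3.5)/8]),s[j,4]/64
def solve(L,obs,x0):  # obs: (cam, idx, uv)
    def P(x,l): c,s=np.cos(x[3]),np.sin(x[3]); return np.array([x[0]+c*l[0]-s*l[1],x[1]+s*l[0]+c*l[1],x[2]+l[2]])
    f=lambda x:np.concatenate([pix(n,P(x,L[i]))-uv for n,i,uv in obs])
    r=least_squares(f,x0); print("pose",r.x[:3].round(4),"yaw",np.degrees(r.x[3]).round(2),"res px",r.fun.round(2)); return r.x
H=[(-.078,.04,0),(-.078,-.04,0),(.078,0,0)]; Pd=[(-.052,.04,.005),(-.052,-.04,.005),(.052,0,.005)]
E
python3 - <<'E'
from ref import *
T,S=cv2.imread("pics/top0.png"),cv2.imread("pics/scene0.png")
obs=[]
g=(.5715,-.1393,.045,np.radians(-13.2))
for n,im in(("top",T),("scene",S)):
    for i,l in enumerate(H):
        c,s=np.cos(g[3]),np.sin(g[3]); p=pix(n,(g[0]+c*l[0]-s*l[1],g[1]+s*l[0]+c*l[1],g[2]))
        b=blob(im,p,"r",7); print(n,i,p.round(1),b)
        if b is not None: obs.append((n,i,b[0]))
L=[(a,b,0.000) for a,b,_ in H]   # red collar body: about seat height
solve(L,obs,g); solve(L,obs[:3],g[:2]+(.045,)+g[3:])if 0 else None
T,S=cv2.imread("pics/top2.png"),cv2.imread("pics/scene2.png"); obs=[]
for n,im,i,uv in(("scene",S,2,(214,181)),("scene",S,0,(257,182)),("scene",S,1,(248,166)),("top",T,0,(323,205))):
    b=blob(im,uv,"w",5); print(n,i,b); obs.append((n,i,b[0]))
solve(Pd,obs,(.5683,-.14,.125,np.radians(-13)))
E
```

```text
top 0 [317.9 216.6] (array([318.12500095, 217.125     ]), np.float64(21.984375))
top 1 [348.  224.4] (array([348.1875, 224.4375]), np.float64(21.578125))
top 2 [347.6 162.6] (array([347.125, 162.75 ]), np.float64(22.828125))
scene 0 [265.6 205.5] (array([266.11029434, 204.93382406]), np.float64(14.4375))
scene 1 [257.3 189.7] (array([257.4696641 , 188.80646133]), np.float64(19.5))
scene 2 [207.7 208.7] (array([208.02403831, 208.24519253]), np.float64(16.28125))
pose [ 0.5707 -0.1386  0.0471] yaw -12.53 res px [-0.11 -0.01  0.01  0.19 -0.   -0.04 -0.14 -0.25 -0.07  0.21  0.02  0.04]
scene 2 (array([213.9382716 , 181.17544367]), np.float64(20.25))
scene 0 (array([255.70101866, 181.6407559 ]), np.float64(20.515625))
scene 1 (array([247.49042694, 166.37863116]), np.float64(17.75))
top 0 (array([323.53046057, 204.69466266]), np.float64(50.71875))
pose [ 0.5703 -0.1396  0.1261] yaw -12.85 res px [ 0.02 -0.    0.11  0.03 -0.01 -0.01  0.06 -0.09]
```

Emit:
servo_tool(deltas="0 0.06 0.5 0 0 -0.05;0 0 0.6 0 0 0;0 0 0.5 0 0 0;0 0 0.4 0 0 0;0 0 0.3 0 0 0;0 0 0 0 0 0;0 0 0 0 0 0")

```text
time: 7.93
position: [0.5693, -0.1385, 0.0916]
tool_rot: [-0.0, 0.11, 0.994, 0.0]
wrist_force: [0.3, -0.0, -1.4]
width: 0.132
grasp_force: 59.5
```

```bash
python3 - <<'E'
from ref import *
tool()
S=capture("scene"); obs=[]; cv2.imwrite("pics/s3.png",S)
g=(.5707,-.1386,.080,np.radians(-12.5))
for i,l in enumerate(Pd):
    c,s=np.cos(g[3]),np.sin(g[3]); p=pix("scene",(g[0]+c*l[0]-s*l[1],g[1]+s*l[0]+c*l[1],g[2]+.005))
    b=blob(S,p,"w",5); print(p.round(1),b); 
    if b is not None and b[1]<35: obs.append(("scene",i,b[0]))
solve(Pd,obs,g)
E
```

```text
t 7.93 tcp [ 0.5693 -0.1385  0.0916] yaw_y 77.36 tilt 0.06 F [ 0.35 -0.03 -1.38] w 0.132 g 59.5
[256.6 195.8] (array([256.60410032, 195.80951433]), np.float64(19.625))
[248.3 180.1] (array([248.43018677, 180.15757201]), np.float64(17.359375))
[215.8 195.4] (array([215.92654834, 195.44325906]), np.float64(20.6875))
pose [ 0.5702 -0.1391  0.0794] yaw -12.66 res px [ 0.04  0.01 -0.03  0.04 -0.01 -0.05]
```

Emit:
servo_tool(deltas="0 0.01 0.25 0 0 -0.02;0 0 0.25 0 0 0;0 0 0.2 0 0 0;0 0 0.2 0 0 0;0 0 0 0 0 0")

```text
time: 8.4
position: [0.5688, -0.1381, 0.0729]
tool_rot: [-0.001, 0.109, 0.994, 0.0]
wrist_force: [0.5, 0.3, -1.0]
width: 0.129
grasp_force: 59.5
```

Emit:
servo_tool(deltas="0 0 0.1 0 0 0;0 0 0.05 0 0 0;0 0 0.05 0 0 0;0 0 0 0 0 0")

```text
time: 8.73
position: [0.5697, -0.1384, 0.0701]
tool_rot: [0.0, 0.109, 0.994, -0.0]
wrist_force: [-0.1, 0.1, -2.4]
width: 0.133
grasp_force: 59.5
```

Emit:
servo_tool(deltas="0 0 0.05 0 0 0;0 0 0.05 0 0 0;0 0 0 0 0 0;0 0 0 0 0 0")

```text
time: 9.07
position: [0.5699, -0.1387, 0.0684]
tool_rot: [0.0, 0.109, 0.994, -0.0]
wrist_force: [0.2, -1.8, -0.7]
width: 0.122
grasp_force: 59.7
```

Emit:
servo_tool(deltas="0 0 0.05 0 0 0;0 0 0.05 0 0 0;0 0 0 0 0 0;0 0 0 0 0 0")

```text
time: 9.4
position: [0.57, -0.1386, 0.0665]
tool_rot: [0.0, 0.109, 0.994, -0.0]
wrist_force: [-0.7, -2.3, 2.6]
width: 0.131
grasp_force: 60.1
```

Emit:
servo_tool(deltas="0 0 0 0 0 0;0 0 0 0 0 0;0 0 0 0 0 0;0 0 0 0 0 0;0 0 -0.5 0 0 0;0 0 -1 0 0 0;0 0 -1 0 0 0;0 0 -0.5 0 0 0", fingers=0.5)

```text
time: 10.07
position: [0.571, -0.1385, 0.1292]
tool_rot: [0.002, 0.109, 0.994, -0.0]
wrist_force: [0.9, 0.6, 1.1]
width: 0.501
grasp_force: 0.0
```

```bash
cat >> ref.py <<'E'
def look(name,z=.055):
    S=capture("scene"); T=capture("top"); obs=[]
    g=(.5705,-.1388,z,np.radians(-12.55)); c,s=np.cos(g[3]),np.sin(g[3])
    W=lambda l:(g[0]+c*l[0]-s*l[1],g[1]+s*l[0]+c*l[1],g[2]+l[2])
    for n,im in(("scene",S),("top",T)):
        for i,l in enumerate(Pd):
            p=pix(n,W(l)); b=blob(im,p,"w",5)
            if b is not None and 12<b[1]<35 and n=="scene": obs.append((n,i,b[0]))
    # plane tilt: individual z from scene rows given fixed xy
    for n,i,uv in obs:
        l=Pd[i]; f=lambda q:pix(n,W((l[0],l[1],q[0])))-uv
        r=least_squares(f,[0.]); print("pad",i,"top z %.4f"%(g[2]+r.x[0]),"res",r.fun.round(2))
    if len(obs)==3: solve(Pd,obs,g)
    u,v=pix("scene",W((0,0,0))).astype(int)
    cv2.imwrite(f"pics/{name}.png",cv2.resize(S[v-60:v+60,u-70:u+70],None,fx=5,fy=5,interpolation=cv2.INTER_CUBIC))
    tool(); return obs
E
python3 -c "
from ref import *
look('s4')"
```

```text
pad 0 top z 0.0603 res [ 0.4  -0.02]
pad 1 top z 0.0604 res [ 0.22 -0.01]
pad 2 top z 0.0603 res [ 0.19 -0.02]
pose [ 0.5699 -0.1419  0.0531] yaw -12.68 res px [ 0.04 -0.01 -0.03  0.06 -0.02 -0.05]
t 10.17 tcp [ 0.5715 -0.1387  0.129 ] yaw_y 77.5 tilt 0.32 F [ 0.63 -0.31 -1.47] w 0.502 g 0.0
```

View pics/s4.png

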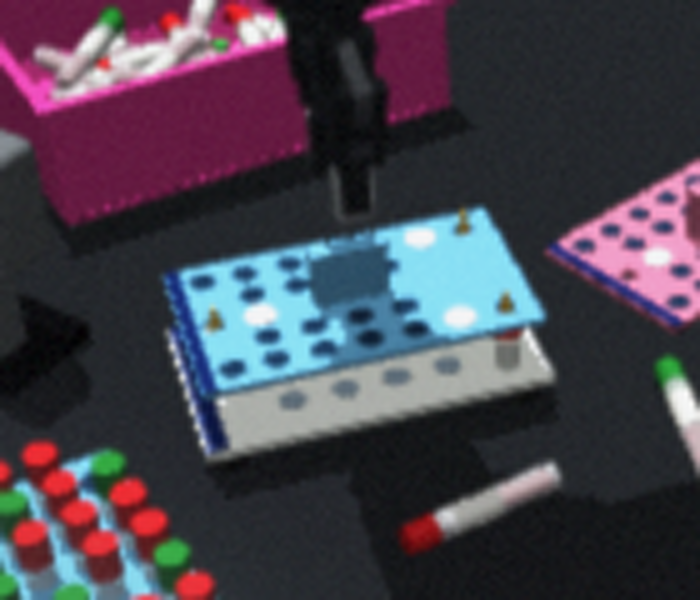

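The crop shows all three post tips through the holes (at (463,220), (506,300) and (214,318) in the crop) and the deck resting level on the barbs. Next I'll close the fingers and go over pad 2.

```bash
cat >> ref.py <<'E'
def padgo(i,z):
    c,s=np.cos(np.radians(-12.55)),np.sin(np.radians(-12.55)); l=Pd[i]
    go((.5705+c*l[0]-s*l[1],-.1388+s*l[0]+c*l[1],z),77.45)
E
python3 -c "
from ref import *
padgo(2,.11)"
```

```text
t 10.17 tcp [ 0.5715 -0.1387  0.129 ] yaw_y 77.5 tilt 0.32 F [ 0.63 -0.31 -1.47] w 0.502 g 0.0
units [-2.55 -0.02  0.97] wz 0.008
```

Emit:
servo_tool(deltas="-0.6 0 0 0 0 0;-0.9 0 0 0 0 0;-0.7 0 0.3 0 0 0;-0.35 0 0.7 0 0 0;0 0 0 0 0 0;0 0 0 0 0 0", fingers=0)

```text
time: 10.67
position: [0.6173, -0.1488, 0.1032]
tool_rot: [-0.003, 0.109, 0.994, 0.0]
wrist_force: [-0.4, -0.8, -0.1]
width: 0.001
grasp_force: 0.0
```

Emit:
servo_tool(deltas="0 0 0.6 0 0 0;0 0 0.8 0 0 0;0 0 0.5 0 0 0;0 0 0.2 0 0 0;0 0 0 0 0 0;0 0 0 0 0 0")

```text
time: 11.17
position: [0.6192, -0.1493, 0.0643]
tool_rot: [-0.0, 0.109, 0.994, -0.0]
wrist_force: [1.0, 0.1, -0.3]
width: 0.003
grasp_force: 0.0
```

```bash
python3 -c "
from ref import *
padgo(2,.0603)"
```

```text
t 11.17 tcp [ 0.6192 -0.1493  0.0643] yaw_y 77.5 tilt 0.02 F [ 1.05  0.08 -0.29] w 0.003 g 0.0
units [-0.11 -0.02  0.2 ] wz 0.007
```

Emit:
servo_tool(deltas="-0.1 -0.02 0.1 0 0 0;0 0 0.1 0 0 0;0 0 0.1 0 0 0;0 0 0 0 0 0")

```text
time: 11.5
position: [0.6219, -0.1504, 0.0584]
tool_rot: [0.001, 0.109, 0.994, -0.0]
wrist_force: [1.1, -1.5, 0.3]
width: -0.001
grasp_force: 0.6
```

Emit:
servo_tool(deltas="0 0 0.05 0 0 0;0 0 0.05 0 0 0;0 0 0 0 0 0")

```text
time: 11.75
position: [0.6219, -0.1503, 0.0565]
tool_rot: [0.001, 0.109, 0.994, -0.0]
wrist_force: [1.3, -0.9, 2.5]
width: -0.004
grasp_force: 1.1
```

Emit:
servo_tool(deltas="0 0 0.05 0 0 0;0 0 0.05 0 0 0;0 0 0 0 0 0")

```text
time: 12.0
position: [0.6216, -0.1502, 0.0541]
tool_rot: [0.0, 0.109, 0.994, -0.0]
wrist_force: [1.8, 0.0, 2.0]
width: -0.002
grasp_force: 1.1
```

Emit:
servo_tool(deltas="0 0 0.05 0 0 0;0 0 0.05 0 0 0;0 0 0 0 0 0")

```text
time: 12.25
position: [0.6215, -0.1502, 0.052]
tool_rot: [0.0, 0.109, 0.994, -0.0]
wrist_force: [1.0, -0.2, 3.7]
width: 0.003
grasp_force: 1.3
```

Emit:
servo_tool(deltas="0 0 0.05 0 0 0;0 0 0.05 0 0 0;0 0 0 0 0 0")

```text
time: 12.5
position: [0.6216, -0.1503, 0.0505]
tool_rot: [0.0, 0.109, 0.994, -0.0]
wrist_force: [1.4, -0.0, 5.5]
width: -0.001
grasp_force: 2.7
```

Emit:
servo_tool(deltas="0 0 0.05 0 0 0;0 0 0.05 0 0 0;0 0 0 0 0 0")

```text
time: 12.75
position: [0.6219, -0.1503, 0.0495]
tool_rot: [0.001, 0.109, 0.994, -0.0]
wrist_force: [0.0, -0.3, 9.2]
width: 0.001
grasp_force: 4.8
```

Emit:
servo_tool(deltas="0 0 0.05 0 0 0;0 0 0.03 0 0 0;0 0 0 0 0 0")

```text
time: 13.0
position: [0.6219, -0.1503, 0.0483]
tool_rot: [0.001, 0.109, 0.994, -0.0]
wrist_force: [0.2, -0.5, -1.2]
width: -0.003
grasp_force: 0.0
```

Emit:
servo_tool(deltas="0 0 0.05 0 0 0;0 0 0 0 0 0")

```text
time: 13.17
position: [0.6216, -0.1502, 0.0459]
tool_rot: [0.0, 0.109, 0.994, -0.0]
wrist_force: [0.7, -0.3, 7.6]
width: -0.002
grasp_force: 3.3
```

Emit:
servo_tool(deltas="0 0 0.05 0 0 0;0 0 0 0 0 0")

```text
time: 13.33
position: [0.6217, -0.1502, 0.0451]
tool_rot: [0.001, 0.109, 0.994, -0.0]
wrist_force: [0.8, -0.5, 7.6]
width: 0.001
grasp_force: 3.8
```

Emit:
servo_tool(deltas="0 0 0.05 0 0 0;0 0 0 0 0 0")

```text
time: 13.5
position: [0.6217, -0.1502, 0.0442]
tool_rot: [0.001, 0.109, 0.994, -0.0]
wrist_force: [0.7, -0.4, 8.7]
width: 0.003
grasp_force: 4.1
```

Emit:
servo_tool(deltas="0 0 0.05 0 0 0;0 0 0 0 0 0")

```text
time: 13.67
position: [0.6218, -0.1503, 0.0435]
tool_rot: [0.001, 0.109, 0.994, -0.0]
wrist_force: [-0.9, -0.3, 9.1]
width: 0.001
grasp_force: 4.7
```

Emit:
servo_tool(deltas="0 0 0.05 0 0 0;0 0 0 0 0 0")

```text
time: 13.83
position: [0.6219, -0.1503, 0.043]
tool_rot: [0.001, 0.109, 0.994, -0.0]
wrist_force: [-0.5, -0.0, 12.1]
width: -0.003
grasp_force: 5.7
```

Emit:
servo_tool(deltas="0 0 0.05 0 0 0;0 0 0 0 0 0")

```text
time: 14.0
position: [0.622, -0.1503, 0.0425]
tool_rot: [0.001, 0.109, 0.994, -0.0]
wrist_force: [-1.9, 0.3, 13.2]
width: 0.003
grasp_force: 6.8
```

Emit:
servo_tool(deltas="0 0 0.04 0 0 0;0 0 0 0 0 0")

```text
time: 14.17
position: [0.6221, -0.1503, 0.0422]
tool_rot: [0.001, 0.109, 0.994, -0.0]
wrist_force: [-2.1, 1.7, 14.6]
width: 0.001
grasp_force: 7.6
```

Emit:
servo_tool(deltas="0 0 0.03 0 0 0;0 0 0 0 0 0")

```text
time: 14.33
position: [0.6222, -0.1504, 0.0419]
tool_rot: [0.002, 0.109, 0.994, -0.0]
wrist_force: [-2.3, 1.1, 16.3]
width: 0.002
grasp_force: 8.1
```

Emit:
servo_tool(deltas="0 0 0.03 0 0 0;0 0 0 0 0 0")

```text
time: 14.5
position: [0.6223, -0.1504, 0.0416]
tool_rot: [0.002, 0.109, 0.994, -0.0]
wrist_force: [-2.0, 0.1, 17.9]
width: -0.002
grasp_force: 8.8
```

Emit:
servo_tool(deltas="0 0 -0.1 0 0 0;0 0 0 0 0 0")

```text
time: 14.67
position: [0.622, -0.1503, 0.0428]
tool_rot: [0.001, 0.109, 0.994, -0.0]
wrist_force: [-1.1, 0.7, 11.3]
width: 0.002
grasp_force: 6.0
```

Emit:
servo_tool(deltas="0 0 -0.1 0 0 0;0 0 -0.1 0 0 0;0 0 0 0 0 0")

```text
time: 14.92
position: [0.6216, -0.1502, 0.0451]
tool_rot: [0.001, 0.109, 0.994, -0.0]
wrist_force: [1.8, -0.4, 5.5]
width: 0.002
grasp_force: 2.6
```

Emit:
servo_tool(deltas="0 0 -0.2 0 0 0;0 0 -0.5 0 0 0;0 0 -1 0 0 0;0 0 -1 0 0 0;0 0 0 0 0 0;0 0 0 0 0 0")

```text
time: 15.42
position: [0.6216, -0.1502, 0.0995]
tool_rot: [0.001, 0.109, 0.994, -0.0]
wrist_force: [0.9, -1.7, -0.3]
width: 0.004
grasp_force: 0.0
```

```bash
python3 -c "
from ref import *
look('s5',.046)"
```

```text
pad 0 top z 0.0524 res [ 0.55 -0.03]
pad 1 top z 0.0525 res [ 0.39 -0.02]
pad 2 top z 0.0464 res [ 0.33 -0.04]
pose [ 0.5723 -0.1373  0.0466] yaw -10.61 res px [ 0.54  0.23 -0.5   0.43 -0.06 -0.64]
t 15.52 tcp [ 0.6203 -0.1499  0.0974] yaw_y 77.5 tilt 0.14 F [-0.94  0.41  0.01] w -0.001 g 0.0
```

View pics/s5.png

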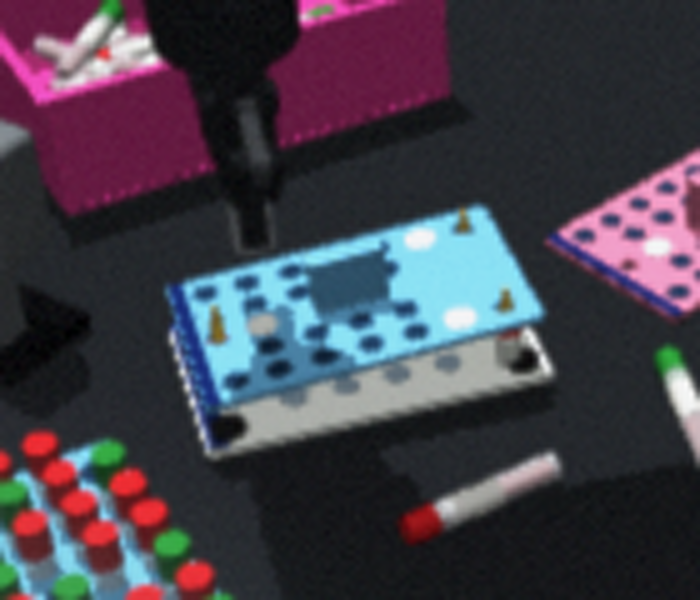

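The crop shows the deck tilted with the striped end down: the post 2 tip stands tall at (216,325). I'll probe its stiffness gently to tell whether it clicked.

Emit:
servo_tool(deltas="0 0 0.5 0 0 0;0 0 0.9 0 0 0;0 0 0.7 0 0 0;0 0 0.4 0 0 0;0 0 0.1 0 0 0;0 0 0 0 0 0;0 0 0 0 0 0")

```text
time: 16.1
position: [0.6204, -0.1499, 0.0459]
tool_rot: [-0.001, 0.109, 0.994, 0.0]
wrist_force: [-1.2, 0.0, 0.7]
width: 0.0
grasp_force: 0.4
```

Emit:
servo_tool(deltas="0 0 0.05 0 0 0;0 0 0 0 0 0;0 0 0 0 0 0")

```text
time: 16.35
position: [0.6211, -0.1501, 0.0455]
tool_rot: [-0.0, 0.109, 0.994, 0.0]
wrist_force: [-1.2, 1.8, 2.7]
width: -0.0
grasp_force: 1.2
```

Emit:
servo_tool(deltas="0 0 0.05 0 0 0;0 0 0 0 0 0;0 0 0 0 0 0")

```text
time: 16.6
position: [0.6213, -0.1501, 0.045]
tool_rot: [0.0, 0.109, 0.994, -0.0]
wrist_force: [-2.7, 0.6, 4.9]
width: 0.004
grasp_force: 2.4
```

Emit:
servo_tool(deltas="0 0 0.05 0 0 0;0 0 0 0 0 0;0 0 0 0 0 0")

```text
time: 16.85
position: [0.6213, -0.1502, 0.0445]
tool_rot: [0.0, 0.109, 0.994, -0.0]
wrist_force: [-3.2, 0.4, 6.8]
width: -0.001
grasp_force: 3.5
```

Response is about 4.4 N/mm from first touch, much stiffer than the sprung collar alone (about 2 N/mm), so post 2 looks locked. On to pad 0.

Emit:
servo_tool(deltas="0 0 -0.5 0 0 0;0 0 -1 0 0 0;0 0 -1 0 0 0;0 0 -0.9 0 0 0;0 0 0 0 0 0")

```text
time: 17.27
position: [0.6244, -0.1509, 0.1163]
tool_rot: [0.004, 0.109, 0.994, -0.001]
wrist_force: [1.1, -1.1, 0.9]
width: -0.003
grasp_force: 0.0
```

```bash
python3 -c "
from ref import *
padgo(0,.062)"
```

```text
t 17.27 tcp [ 0.6244 -0.1509  0.1163] yaw_y 77.5 tilt 0.5 F [ 1.08 -1.05  0.94] w -0.003 g 0.0
units [5.38 2.01 2.67] wz 0.007
```

Emit:
servo_tool(deltas="0.6 0.2 0 0 0 0;1 0.4 0 0 0 0;1 0.4 0 0 0 0;1 0.4 0 0 0 0;1 0.4 0 0 0 0;0.6 0.2 0 0 0 0;0 0 0 0 0 0;0 0 0 0 0 0")

```text
time: 17.93
position: [0.5283, -0.0884, 0.1114]
tool_rot: [0.0, 0.109, 0.994, -0.0]
wrist_force: [0.8, -0.2, 0.2]
width: 0.003
grasp_force: 0.0
```

Emit:
servo_tool(deltas="0 0 0.5 0 0 0;0 0 0.8 0 0 0;0 0 0.7 0 0 0;0 0 0.3 0 0 0;0 0 0 0 0 0;0 0 0 0 0 0")

```text
time: 18.43
position: [0.5286, -0.0889, 0.0649]
tool_rot: [-0.0, 0.109, 0.994, 0.0]
wrist_force: [0.8, 0.4, 0.8]
width: -0.003
grasp_force: 0.0
```

```bash
python3 -c "
from ref import *
padgo(0,.052)"
```

```text
t 18.43 tcp [ 0.5286 -0.0889  0.0649] yaw_y 77.47 tilt 0.06 F [0.78 0.4  0.79] w -0.003 g 0.0
units [0.01 0.02 0.64] wz 0.003
```

Centred over pad 0; pressing.

Emit:
servo_tool(deltas="0 0 0.25 0 0 0;0 0 0.2 0 0 0;0 0 0.1 0 0 0;0 0 0 0 0 0")

```text
time: 18.77
position: [0.5282, -0.0886, 0.0542]
tool_rot: [-0.0, 0.109, 0.994, -0.0]
wrist_force: [-0.0, 0.5, 0.3]
width: -0.0
grasp_force: 0.0
```

Emit:
servo_tool(deltas="0 0 0.05 0 0 0;0 0 0.05 0 0 0;0 0 0 0 0 0")

```text
time: 19.02
position: [0.5284, -0.0886, 0.0525]
tool_rot: [0.0, 0.109, 0.994, -0.0]
wrist_force: [-0.4, -0.3, -0.3]
width: -0.005
grasp_force: 0.0
```

Emit:
servo_tool(deltas="0 0 0.05 0 0 0;0 0 0.05 0 0 0;0 0 0 0 0 0")

```text
time: 19.27
position: [0.5285, -0.0885, 0.0508]
tool_rot: [0.0, 0.109, 0.994, 0.0]
wrist_force: [-1.5, 0.7, 3.1]
width: 0.002
grasp_force: 1.4
```

Emit:
servo_tool(deltas="0 0 0.05 0 0 0;0 0 0.05 0 0 0;0 0 0 0 0 0")

```text
time: 19.52
position: [0.5284, -0.0884, 0.0487]
tool_rot: [0.0, 0.109, 0.994, 0.0]
wrist_force: [-2.4, 1.6, 5.8]
width: 0.002
grasp_force: 2.7
```

Emit:
servo_tool(deltas="0 0 0.05 0 0 0;0 0 0 0 0 0")

```text
time: 19.68
position: [0.5285, -0.0884, 0.0481]
tool_rot: [0.0, 0.109, 0.994, 0.0]
wrist_force: [-2.8, 1.3, 8.7]
width: -0.002
grasp_force: 3.9
```

Emit:
servo_tool(deltas="0 0 0.05 0 0 0;0 0 0 0 0 0")

```text
time: 19.85
position: [0.5287, -0.0885, 0.0472]
tool_rot: [0.0, 0.109, 0.994, 0.0]
wrist_force: [0.4, -0.0, 0.1]
width: 0.002
grasp_force: 0.0
```

Emit:
servo_tool(deltas="0 0 0.05 0 0 0;0 0 0 0 0 0")

```text
time: 20.02
position: [0.5287, -0.0886, 0.0455]
tool_rot: [0.0, 0.109, 0.994, 0.0]
wrist_force: [-0.3, 1.0, 4.3]
width: -0.0
grasp_force: 2.0
```

Emit:
servo_tool(deltas="0 0 0.05 0 0 0;0 0 0 0 0 0")

```text
time: 20.18
position: [0.5287, -0.0886, 0.0447]
tool_rot: [0.0, 0.109, 0.994, 0.0]
wrist_force: [-1.2, 1.4, 6.5]
width: 0.0
grasp_force: 3.0
```

Emit:
servo_tool(deltas="0 0 0.05 0 0 0;0 0 0 0 0 0")

```text
time: 20.35
position: [0.5287, -0.0885, 0.0439]
tool_rot: [0.0, 0.109, 0.994, 0.0]
wrist_force: [-0.8, 1.1, 7.3]
width: -0.0
grasp_force: 3.6
```

Emit:
servo_tool(deltas="0 0 0.05 0 0 0;0 0 0 0 0 0")

```text
time: 20.52
position: [0.5287, -0.0885, 0.0431]
tool_rot: [0.0, 0.109, 0.994, 0.0]
wrist_force: [-0.8, 2.0, 8.8]
width: -0.001
grasp_force: 4.2
```

Emit:
servo_tool(deltas="0 0 0.05 0 0 0;0 0 0 0 0 0")

```text
time: 20.68
position: [0.5287, -0.0884, 0.0422]
tool_rot: [0.0, 0.109, 0.994, 0.0]
wrist_force: [-2.4, 1.9, 9.4]
width: 0.001
grasp_force: 4.6
```

Emit:
servo_tool(deltas="0 0 0.05 0 0 0;0 0 0 0 0 0")

```text
time: 20.85
position: [0.5287, -0.0884, 0.0414]
tool_rot: [0.0, 0.109, 0.994, 0.0]
wrist_force: [-2.3, 1.8, 10.4]
width: -0.001
grasp_force: 5.3
```

Emit:
servo_tool(deltas="0 0 0.05 0 0 0;0 0 0 0 0 0")

```text
time: 21.02
position: [0.5288, -0.0883, 0.0406]
tool_rot: [0.001, 0.109, 0.994, 0.0]
wrist_force: [-2.8, 1.5, 12.0]
width: -0.003
grasp_force: 5.9
```

Emit:
servo_tool(deltas="0 0 0.05 0 0 0;0 0 0 0 0 0")

```text
time: 21.18
position: [0.5287, -0.0882, 0.04]
tool_rot: [0.001, 0.109, 0.994, 0.0]
wrist_force: [-4.7, 3.0, 15.4]
width: 0.002
grasp_force: 7.3
```

Emit:
servo_tool(deltas="0 0 0.04 0 0 0;0 0 0 0 0 0")

```text
time: 21.35
position: [0.5287, -0.0882, 0.0395]
tool_rot: [0.001, 0.109, 0.994, 0.0]
wrist_force: [-5.1, 3.0, 17.3]
width: -0.002
grasp_force: 8.4
```

Emit:
servo_tool(deltas="0 0 -0.2 0 0 0;0 0 0 0 0 0;0 0 0 0 0 0")

```text
time: 21.6
position: [0.529, -0.0886, 0.0421]
tool_rot: [0.001, 0.109, 0.994, 0.0]
wrist_force: [0.4, 1.2, 5.2]
width: 0.002
grasp_force: 2.8
```

Emit:
servo_tool(deltas="0 0 -0.1 0 0 0;0 0 0 0 0 0;0 0 0 0 0 0")

```text
time: 21.85
position: [0.5282, -0.0888, 0.0432]
tool_rot: [-0.0, 0.109, 0.994, -0.0]
wrist_force: [0.7, 0.0, 1.3]
width: -0.001
grasp_force: 0.6
```

Emit:
servo_tool(deltas="0 0 -0.05 0 0 0;0 0 0 0 0 0;0 0 0 0 0 0")

```text
time: 22.1
position: [0.5279, -0.0886, 0.0442]
tool_rot: [-0.001, 0.109, 0.994, 0.0]
wrist_force: [0.5, 0.8, 0.4]
width: 0.0
grasp_force: 0.0
```

Emit:
servo_tool(deltas="0 0 -0.05 0 0 0;0 0 0 0 0 0;0 0 0 0 0 0")

```text
time: 22.35
position: [0.5284, -0.0886, 0.0457]
tool_rot: [-0.0, 0.109, 0.994, -0.0]
wrist_force: [-0.1, 0.4, -1.2]
width: -0.002
grasp_force: 0.0
```

Pad 0 now rests at .0434 with almost no load, lower than the .0442 it took 9 N to reach while loading, so post 0 is locked. On to pad 1.

Emit:
servo_tool(deltas="0 0 -0.5 0 0 0;0 0 -1 0 0 0;0 -0.6 -0.5 0 0 0;0 -1 0 0 0 0;0 -1 0 0 0 0;0 -0.9 0 0 0 0;0 -0.5 0 0 0 0;0 0 0 0 0 0")

```text
time: 23.02
position: [0.5108, -0.1691, 0.0864]
tool_rot: [0.001, 0.111, 0.994, -0.0]
wrist_force: [0.5, 0.1, -0.3]
width: 0.0
grasp_force: 0.0
```

Emit:
servo_tool(deltas="0 0 0.4 0 0 0;0 0 0.6 0 0 0;0 0 0.3 0 0 0;0 0 0 0 0 0;0 0 0 0 0 0;0 0 0 0 0 0")

```text
time: 23.52
position: [0.5114, -0.1662, 0.0598]
tool_rot: [0.0, 0.108, 0.994, 0.0]
wrist_force: [0.3, 0.3, 0.8]
width: -0.001
grasp_force: 0.0
```

```bash
python3 -c "
from ref import *
padgo(1,.052)"
```

```text
t 23.52 tcp [ 0.5114 -0.1662  0.0598] yaw_y 77.55 tilt 0.01 F [0.33 0.33 0.83] w -0.001 g 0.0
units [ 0.01 -0.02  0.39] wz 0.014
```

Emit:
servo_tool(deltas="0 0 0.15 0 0 0;0 0 0.1 0 0 0;0 0 0.1 0 0 0;0 0 0 0 0 0")

```text
time: 23.85
position: [0.5109, -0.1666, 0.0524]
tool_rot: [-0.0, 0.109, 0.994, 0.0]
wrist_force: [0.3, -0.5, -0.0]
width: -0.004
grasp_force: 0.0
```

Emit:
servo_tool(deltas="0 0 0.05 0 0 0;0 0 0.05 0 0 0;0 0 0 0 0 0")

```text
time: 24.1
position: [0.5111, -0.1669, 0.0508]
tool_rot: [0.0, 0.109, 0.994, -0.0]
wrist_force: [-0.8, -0.9, 2.5]
width: 0.001
grasp_force: 0.8
```

Emit:
servo_tool(deltas="0 0 0.05 0 0 0;0 0 0.03 0 0 0;0 0 0 0 0 0")

```text
time: 24.35
position: [0.511, -0.167, 0.0495]
tool_rot: [0.0, 0.109, 0.994, -0.0]
wrist_force: [-2.7, -0.9, 5.2]
width: -0.004
grasp_force: 2.5
```

Emit:
servo_tool(deltas="0 0 0.05 0 0 0;0 0 0 0 0 0")

```text
time: 24.52
position: [0.5112, -0.1666, 0.0479]
tool_rot: [0.0, 0.109, 0.994, 0.0]
wrist_force: [0.1, -0.0, -0.8]
width: 0.005
grasp_force: 0.0
```

Emit:
servo_tool(deltas="0 0 0.05 0 0 0;0 0 0 0 0 0")

```text
time: 24.68
position: [0.5109, -0.1666, 0.0466]
tool_rot: [-0.0, 0.109, 0.994, 0.0]
wrist_force: [-0.1, 0.5, -0.3]
width: 0.002
grasp_force: 0.0
```

Emit:
servo_tool(deltas="0 0 0.05 0 0 0;0 0 0.05 0 0 0;0 0 0 0 0 0")

```text
time: 24.93
position: [0.511, -0.1666, 0.0447]
tool_rot: [-0.0, 0.109, 0.994, 0.0]
wrist_force: [0.3, -0.5, -0.3]
width: 0.001
grasp_force: 0.0
```

Emit:
servo_tool(deltas="0 0 0.05 0 0 0;0 0 0 0 0 0")

```text
time: 25.1
position: [0.5111, -0.1667, 0.0442]
tool_rot: [-0.0, 0.109, 0.994, -0.0]
wrist_force: [-0.8, 0.7, 2.4]
width: -0.001
grasp_force: 1.1
```

Emit:
servo_tool(deltas="0 0 0.05 0 0 0;0 0 0 0 0 0")

```text
time: 25.27
position: [0.5111, -0.1668, 0.0434]
tool_rot: [0.0, 0.109, 0.994, -0.0]
wrist_force: [-1.0, 0.0, 3.6]
width: 0.001
grasp_force: 2.3
```

Emit:
servo_tool(deltas="0 0 0.05 0 0 0;0 0 0 0 0 0")

```text
time: 25.43
position: [0.511, -0.1669, 0.0426]
tool_rot: [0.0, 0.109, 0.994, -0.0]
wrist_force: [-2.3, -0.5, 6.6]
width: -0.002
grasp_force: 3.2
```

Emit:
servo_tool(deltas="0 0 0.05 0 0 0;0 0 0 0 0 0")

```text
time: 25.6
position: [0.511, -0.1669, 0.0419]
tool_rot: [0.0, 0.109, 0.994, -0.0]
wrist_force: [-2.6, 0.5, 8.8]
width: 0.0
grasp_force: 4.3
```

Emit:
servo_tool(deltas="0 0 0.05 0 0 0;0 0 0 0 0 0")

```text
time: 25.77
position: [0.511, -0.1669, 0.0411]
tool_rot: [0.0, 0.109, 0.994, -0.0]
wrist_force: [-4.7, 0.0, 10.3]
width: -0.003
grasp_force: 5.2
```

Emit:
servo_tool(deltas="0 0 0.05 0 0 0;0 0 0 0 0 0")

```text
time: 25.93
position: [0.511, -0.167, 0.0404]
tool_rot: [0.0, 0.109, 0.994, -0.0]
wrist_force: [-4.6, -0.1, 11.4]
width: -0.002
grasp_force: 5.9
```

Emit:
servo_tool(deltas="0 0 0.05 0 0 0;0 0 0 0 0 0")

```text
time: 26.1
position: [0.511, -0.1671, 0.0398]
tool_rot: [0.0, 0.109, 0.994, -0.0]
wrist_force: [-5.5, 0.8, 14.7]
width: 0.0
grasp_force: 7.4
```

Emit:
servo_tool(deltas="0 0 0.03 0 0 0;0 0 0 0 0 0")

```text
time: 26.27
position: [0.5109, -0.1671, 0.0395]
tool_rot: [0.0, 0.109, 0.994, -0.0]
wrist_force: [-6.1, 1.2, 17.3]
width: 0.001
grasp_force: 8.1
```

Emit:
servo_tool(deltas="0 0 -0.2 0 0 0;0 0 0 0 0 0;0 0 0 0 0 0")

```text
time: 26.52
position: [0.5115, -0.167, 0.0425]
tool_rot: [0.001, 0.109, 0.994, -0.0]
wrist_force: [-2.4, -0.2, 7.2]
width: -0.004
grasp_force: 3.4
```

Emit:
servo_tool(deltas="0 0 -0.1 0 0 0;0 0 0 0 0 0;0 0 0 0 0 0")

```text
time: 26.77
position: [0.5115, -0.1668, 0.0435]
tool_rot: [0.0, 0.109, 0.994, -0.0]
wrist_force: [0.2, 0.4, 1.4]
width: -0.004
grasp_force: 0.9
```

Emit:
servo_tool(deltas="0 0 -0.5 0 0 0;0 0 -1 0 0 0;0 0 -1 0 0 0;0 0 -1 0 0 0;0 0 -1 0 0 0;0 0 -0.5 0 0 0;0 0 0 0 0 0;0 0 0 0 0 0")

```text
time: 27.43
position: [0.5112, -0.1667, 0.1436]
tool_rot: [0.0, 0.109, 0.994, -0.0]
wrist_force: [0.3, 0.7, 0.1]
width: 0.0
grasp_force: 0.0
```

```bash
python3 -c "
from ref import *
look('s6',.040)"
```

```text
pad 0 top z 0.0442 res [ 0.38 -0.02]
pad 1 top z 0.0448 res [ 0.26 -0.02]
pad 2 top z 0.0451 res [ 0.33 -0.04]
pose [ 0.5714 -0.1391  0.0398] yaw -12.85 res px [-0.01 -0.06  0.04  0.04 -0.02  0.02]
t 27.53 tcp [ 0.5101 -0.1664  0.1421] yaw_y 77.5 tilt 0.15 F [ 0.11  0.2  -1.07] w 0.0 g 0.0
```

View pics/s6.png

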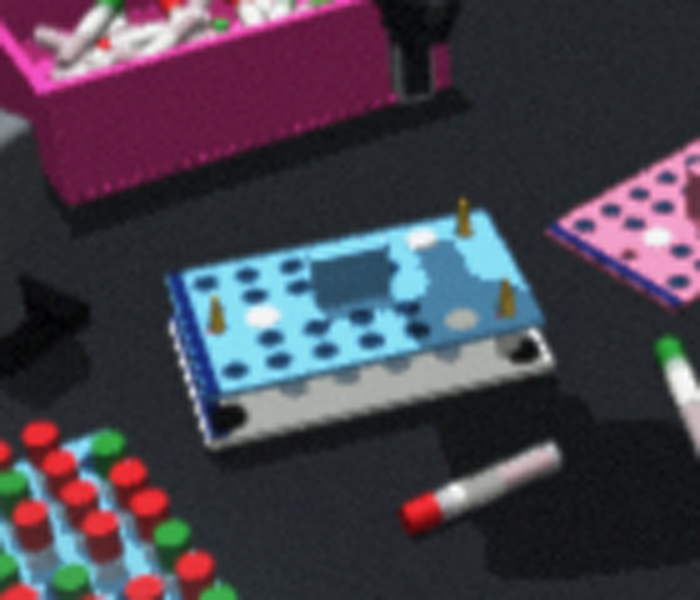

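The crop shows the deck close to level with all three tips standing well out: (216,317), (463,217) and (507,298). Pad heights from vision are 44.2, 44.8 and 45.1 mm. I'll check by touch, beginning with pad 2.

```bash
python3 -c "
from ref import *
padgo(2,.048)"
```

```text
t 27.53 tcp [ 0.5101 -0.1664  0.1421] yaw_y 77.5 tilt 0.15 F [ 0.11  0.2  -1.07] w 0.0 g 0.0
units [-5.26  2.    4.69] wz 0.007
```

Emit:
servo_tool(deltas="-0.6 0.2 0 0 0 0;-1 0.4 0.1 0 0 0;-1 0.4 0.3 0 0 0;-1 0.4 0.3 0 0 0;-1 0.4 0.3 0 0 0;-0.6 0.2 0.2 0 0 0;0 0 0 0 0 0;0 0 0 0 0 0")

```text
time: 28.2
position: [0.6202, -0.1497, 0.117]
tool_rot: [-0.002, 0.109, 0.994, 0.0]
wrist_force: [0.0, -0.6, -0.4]
width: -0.001
grasp_force: 0.0
```

Emit:
servo_tool(deltas="0 0 0.6 0 0 0;0 0 1 0 0 0;0 0 0.9 0 0 0;0 0 0.6 0 0 0;0 0 0.3 0 0 0;0 0 0 0 0 0;0 0 0 0 0 0")

```text
time: 28.78
position: [0.6207, -0.1503, 0.0517]
tool_rot: [-0.0, 0.109, 0.994, 0.0]
wrist_force: [-0.5, 0.8, -0.2]
width: -0.001
grasp_force: 0.0
```

Emit:
servo_tool(deltas="0 0 0.08 0 0 0;0 0 0 0 0 0;0 0 0 0 0 0")

```text
time: 29.03
position: [0.6218, -0.1503, 0.0509]
tool_rot: [0.001, 0.109, 0.994, -0.0]
wrist_force: [0.4, 0.5, 0.7]
width: -0.002
grasp_force: 0.0
```

Emit:
servo_tool(deltas="0 0 0.1 0 0 0;0 0 0.1 0 0 0;0 0 0 0 0 0;0 0 0 0 0 0")

```text
time: 29.37
position: [0.6211, -0.1501, 0.0456]
tool_rot: [-0.0, 0.109, 0.994, 0.0]
wrist_force: [0.1, 0.1, -0.1]
width: -0.004
grasp_force: 0.0
```

Emit:
servo_tool(deltas="0 0 0.05 0 0 0;0 0 0 0 0 0;0 0 0 0 0 0")

```text
time: 29.62
position: [0.6212, -0.1501, 0.0448]
tool_rot: [-0.0, 0.109, 0.994, -0.0]
wrist_force: [0.8, 0.2, 0.4]
width: -0.004
grasp_force: 0.0
```

Emit:
servo_tool(deltas="0 0 0.05 0 0 0;0 0 0 0 0 0;0 0 0 0 0 0")

```text
time: 29.87
position: [0.6213, -0.1502, 0.0439]
tool_rot: [0.0, 0.109, 0.994, -0.0]
wrist_force: [-0.4, -0.2, -0.1]
width: -0.006
grasp_force: 0.0
```

Emit:
servo_tool(deltas="0 0 0.05 0 0 0;0 0 0 0 0 0;0 0 0 0 0 0")

```text
time: 30.12
position: [0.6214, -0.1502, 0.0434]
tool_rot: [0.0, 0.109, 0.994, -0.0]
wrist_force: [-1.0, -0.2, 3.0]
width: 0.002
grasp_force: 1.4
```

Emit:
servo_tool(deltas="0 0 0.1 0 0 0;0 0 0 0 0 0;0 0 0 0 0 0")

```text
time: 30.37
position: [0.6216, -0.1502, 0.0421]
tool_rot: [0.001, 0.109, 0.994, -0.0]
wrist_force: [-1.4, 0.4, 7.8]
width: -0.002
grasp_force: 3.7
```

Emit:
servo_tool(deltas="0 0 -0.5 0 0 0;0 0 -1 0 0 0;0 0 -1 0 0 0;0 0 -0.9 0 0 0;0 0 0 0 0 0;0 0 0 0 0 0")

```text
time: 30.87
position: [0.6222, -0.1504, 0.1102]
tool_rot: [0.001, 0.109, 0.994, -0.0]
wrist_force: [0.2, -0.2, -0.7]
width: -0.001
grasp_force: 0.0
```

Emit:
servo_tool(deltas="0.6 0.2 0 0 0 0;1 0.4 0 0 0 0;1 0.4 0 0 0 0;1 0.4 0 0 0 0;1 0.4 0 0 0 0;0.6 0.2 0 0 0 0;0 0 0 0 0 0;0 0 0 0 0 0")

```text
time: 31.53
position: [0.5275, -0.0883, 0.108]
tool_rot: [-0.001, 0.109, 0.994, -0.0]
wrist_force: [0.4, -0.5, 0.5]
width: -0.0
grasp_force: 0.0
```

Emit:
servo_tool(deltas="0 0 0.5 0 0 0;0 0 0.9 0 0 0;0 0 0.9 0 0 0;0 0 0.6 0 0 0;0 0 0.2 0 0 0;0 0 0 0 0 0;0 0 0 0 0 0")

```text
time: 32.12
position: [0.5288, -0.0889, 0.0465]
tool_rot: [-0.0, 0.109, 0.994, 0.0]
wrist_force: [-0.7, 0.1, 0.4]
width: -0.001
grasp_force: 0.0
```

Emit:
servo_tool(deltas="0 0 0.05 0 0 0;0 0 0 0 0 0;0 0 0 0 0 0")

```text
time: 32.37
position: [0.5291, -0.0887, 0.0466]
tool_rot: [0.001, 0.109, 0.994, -0.0]
wrist_force: [1.0, 0.3, -0.6]
width: 0.001
grasp_force: 0.0
```

Emit:
servo_tool(deltas="0 0 0.05 0 0 0;0 0 0 0 0 0;0 0 0 0 0 0")

```text
time: 32.62
position: [0.5285, -0.0886, 0.0451]
tool_rot: [0.0, 0.109, 0.994, -0.0]
wrist_force: [-0.9, 0.3, -0.1]
width: 0.002
grasp_force: 0.0
```

Emit:
servo_tool(deltas="0 0 0.05 0 0 0;0 0 0 0 0 0;0 0 0 0 0 0")

```text
time: 32.87
position: [0.5284, -0.0886, 0.0438]
tool_rot: [-0.0, 0.109, 0.994, -0.0]
wrist_force: [0.0, 0.2, -0.3]
width: -0.003
grasp_force: 0.0
```

Emit:
servo_tool(deltas="0 0 0.1 0 0 0;0 0 0 0 0 0;0 0 0 0 0 0")

```text
time: 33.12
position: [0.5285, -0.0884, 0.0426]
tool_rot: [0.0, 0.109, 0.994, 0.0]
wrist_force: [-2.5, 2.1, 6.4]
width: 0.003
grasp_force: 3.2
```

Touch at equal force (about 6.5 N) gives 42.5–42.6 mm at all three pads, so the deck is level. To be sure it is at lock depth, I'll compare how far the posts and rack edge dropped with how far the deck dropped between the loose picture and now.

Emit:
servo_tool(deltas="0 0 -0.5 0 0 0;0 0.3 -1 0 0 0;0 0.6 -1 0 0 0;0 1 -1 0 0 0;0 1 -1 0 0 0;0 1 -0.5 0 0 0;0 1 0 0 0 0;0 0 0 0 0 0")

```text
time: 33.78
position: [0.5513, 0.0101, 0.1436]
tool_rot: [0.002, 0.107, 0.994, 0.001]
wrist_force: [-0.3, -1.4, 0.5]
width: -0.004
grasp_force: 0.0
```

```bash
cat > cmp.py <<'E'
from ref import *
look('s7',.040); 
S=capture("scene"); cv2.imwrite("pics/scene7.png",S)
def org(z): u,v=pix("scene",(.5705,-.1388,z)).astype(int); return u-70,v-60
A=cv2.imread("pics/s4.png"); B=cv2.imread("pics/s7.png"); oa,ob=org(.055),org(.040); print(oa,ob)
g=np.radians(-12.55); c,s=np.cos(g),np.sin(g)
W=lambda x,y,z:(.5705+c*x-s*y,-.1388+s*x+c*y,z)
pxmm=(pix("scene",W(0,0,.04))-pix("scene",W(0,0,.05)))[1]/10; print("px per mm",pxmm)
def track(a,hw,hh,col=None):
    x,y=a; t=A[y-hh:y+hh,x-hw:x+hw]; best=None
    r=cv2.matchTemplate(B,t,cv2.TM_CCOEFF_NORMED); h,w=r.shape
    m=np.full_like(r,-1); y0,x0=y-hh,x-hw; ys=slice(max(0,y0-60),y0+60); xs=slice(max(0,x0-25),x0+25); m[ys,xs]=r[ys,xs]
    _,v,_,p=cv2.minMaxLoc(m)
    dx,dy=(p[0]-x0)/5+ob[0]-oa[0],(p[1]-y0)/5+ob[1]-oa[1]; print(a,"score",round(v,3),"dpx",round(dx,2),round(dy,2),"mm",round(dy/pxmm,2))
for a in((463,212),(506,296),(214,314)): track(a,10,8)
print("rack edge"); track((215,452),22,14); track((200,430),16,30); track((550,380),22,16); track((420,410),30,12) if 0 else None
print("pads"); track((420,238),20,14); track((460,317),20,14); track((260,314),20,14)
print("deck corners"); track((215,395),14,12); track((543,316),14,12); track((485,208),14,12)
# yellow tip rows
def yel(I,o,name):
    h=cv2.cvtColor(I,cv2.COLOR_BGR2HSV); m=cv2.inRange(h,(12,110,60),(32,255,255))
    k,l,st,ce=cv2.connectedComponentsWithStats(m)
    for j in range(1,k):
        if st[j,4]>60 and 180<st[j,0]<530 and 190<st[j,1]<360: print(name,"x",st[j,0]/5+o[0],"top",st[j,1]/5+o[1],"bot",(st[j,1]+st[j,3])/5+o[1])
yel(A,oa,"A");yel(B,ob,"B")
Z=cv2.imread("pics/scene0.png"); 
u,v=oa; yel(cv2.resize(Z[v:v+120,u:u+140],None,fx=5,fy=5,interpolation=cv2.INTER_CUBIC),oa,"0")
E
python3 cmp.py
```

```text
pad 0 top z 0.0443 res [ 0.38 -0.02]
pad 1 top z 0.0446 res [ 0.21 -0.01]
pad 2 top z 0.0451 res [ 0.33 -0.04]
pose [ 0.5713 -0.1393  0.0397] yaw -12.92 res px [-0.   -0.02  0.01  0.01 -0.01  0.01]
t 33.88 tcp [0.5496 0.0075 0.1421] yaw_y 77.59 tilt 0.03 F [0.53 0.28 0.25] w -0.004 g 0.0
(np.int64(165), np.int64(140)) (np.int64(165), np.int64(144))
px per mm 0.27892745228888316
(463, 212) score 0.881 dpx -5.0 5.8 mm 20.79
(506, 296) score 0.726 dpx 4.2 12.6 mm 45.17
(214, 314) score 0.954 dpx 0.2 1.4 mm 5.02
rack edge
(215, 452) score 0.869 dpx 0.4 2.0 mm 7.17
(200, 430) score 0.935 dpx 0.0 0.8 mm 2.87
(550, 380) score 0.882 dpx 0.6 2.0 mm 7.17
pads
(420, 238) score 0.97 dpx 0.4 4.4 mm 15.77
(460, 317) score 0.977 dpx 0.2 4.6 mm 16.49
(260, 314) score 0.979 dpx 0.4 4.2 mm 15.06
deck corners
(215, 395) score 0.794 dpx 4.8 8.4 mm 30.12
(543, 316) score 0.97 dpx -0.2 4.4 mm 15.77
(485, 208) score 0.985 dpx 0.0 4.4 mm 15.77
B x 256.6 top 183.6 bot 190.8
B x 265.6 top 202.6 bot 206.6
B x 207.6 top 205.4 bot 210.0
0 x 256.0 top 181.6 bot 189.8
0 x 265.2 top 198.4 bot 205.8
0 x 206.4 top 200.4 bot 209.0
```

```bash
python3 - <<'E'
from ref import *
org=lambda z:(pix("scene",(.5705,-.1388,z)).astype(int)-[70,60])
A=cv2.imread("pics/s4.png");B=cv2.imread("pics/s7.png"); oa,ob=org(.055),org(.040); k=.279
Z=cv2.imread("pics/scene0.png"); C=cv2.resize(Z[oa[1]:oa[1]+120,oa[0]:oa[0]+140],None,fx=5,fy=5,interpolation=cv2.INTER_CUBIC)
def low(I,o,x,ch=2):   # last bright->dark edge going up from the bench, gradient centroid
    p=cv2.GaussianBlur(I,(9,1),2)[:,x].astype(float).mean(1)
    y=480
    bg=np.median(p[470:490]); 
    while p[y]<bg+40: y-=1
    top=p[y-12:y-3].max(); h=(bg+top)/2; 
    y=480
    while p[y]<h: y-=1
    return (y+(p[y]-h)/(p[y]-p[y+1]))/5+o[1], top
for x in range(250,400,15):
    r=[low(I,o,x) for I,o in((C,oa),(A,oa),(B,ob))]
    print(x,[f"{a:.2f}/{t:.0f}" for a,t in r],"A->B mm",round((r[2][0]-r[1][0])/k,2),"0->B",round((r[2][0]-r[0][0])/k,2))
v=np.vstack([C[300:500,180:580],A[300:500,180:580],B[280:480,180:580]]); cv2.imwrite("pics/v8.png",v)
E
```

```text
250 ['229.29/242', '230.26/168', '231.45/169'] A->B mm 4.25 0->B 7.72
265 ['228.44/248', '229.47/167', '230.56/171'] A->B mm 3.91 0->B 7.6
280 ['227.92/245', '228.62/170', '230.28/170'] A->B mm 5.94 0->B 8.43
295 ['227.24/242', '227.99/171', '229.42/168'] A->B mm 5.1 0->B 7.79
310 ['226.35/248', '227.43/166', '228.46/175'] A->B mm 3.69 0->B 7.55
325 ['225.82/245', '226.41/172', '227.94/171'] A->B mm 5.49 0->B 7.6
340 ['225.20/241', '225.66/172', '227.38/170'] A->B mm 6.18 0->B 7.83
355 ['224.31/248', '225.47/164', '226.46/172'] A->B mm 3.56 0->B 7.71
370 ['223.61/246', '224.53/169', '225.68/172'] A->B mm 4.13 0->B 7.42
385 ['223.15/240', '223.66/171', '225.32/171'] A->B mm 5.96 0->B 7.77
```

View pics/v8.png

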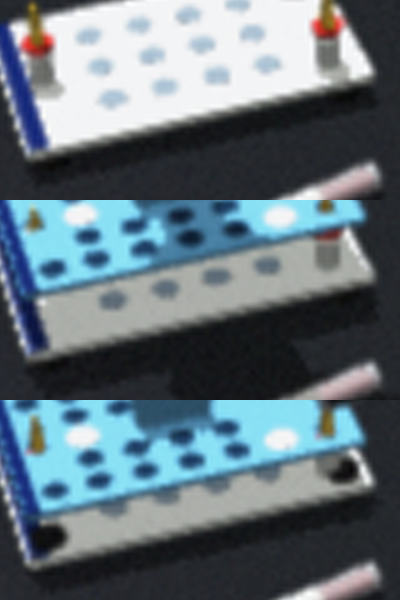

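The view shows the rack before, with the deck loose, and now. The rack edge dropped 4.8 mm between the last two while the deck dropped 15.7 mm, so the deck went down 10.9 mm relative to the posts. That matches the 11 mm lock travel, so all three are locked and level. The arm is clear, so I'm handing in.

```bash
python3 -c "
from workcell import *
print(finish_job())"
```

```text
the job is handed in; nothing more can be done
None
```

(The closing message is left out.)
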